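# Fetch the check vial from behind the bottle and zero the reader

## Robot

A 6-joint arm with a two-finger parallel gripper is mounted at the origin on the work surface. World frame = base frame: x ahead of the robot, y to its left, z up, the work surface at z = 0. Lengths are in mm, angles in rad, forces in N, time in s.
With the tool pointing down it reaches from about 350 to 975 mm from the base axis. Payload 4.9 kg.
Tool frame: the origin (TCP) lies between the finger pads; the fingertips stand 25 mm ahead of it and the grasp point (between the pads) lies 6 mm ahead of it (robot.tip_extent is the distance from the TCP to the fingertips, in mm); z points along the fingers, y is the line along which they close (so a half turn about z gives the same grasp; the last joint's range is limited). The gripper opens to 85 mm and grips with 20 to 120 N. Pads are 22 mm wide; open, the fingers measure 114 mm over their backs; the gripper's body (76 mm by 85 mm) begins 54 mm behind the grasp point. The pads swing forward as they close: fully open they stand 13 mm farther back than shut.
Start: joints at [1.191, 0.053, 1.613, -0, 1.476, -0.119], TCP at [161.149, 603.848, 256.304] pointing down, gripper open.
Joint ranges: [-3.01, 3.01], [-1.01, 2.22], [0.06, 2.58], [-1.02, 4.17], [0.09, 2.62], [-3.14, 3.14]. Speed limits (rad/s): [2.57, 2.57, 3.14, 3.14, 3.14, 3.14].

## Interface

Orientations are given as a unit quaternion [x, y, z, w].
In Python, from bench import readout, viewer, order, robot gives the robot as it stands.
- The arm moves only by the tool apply_moves, never from a script. Its argument "plan" is a list of rows, each a list of 4 numbers: the shift along the world's x, y, z in cm, then the turn about the world's z in degrees. A call has 1 to 10 rows; each row shifts and turns the commanded pose from where the row before left it; what a row does not reach is not made up. A row lasts 1/10 s, in which the tool goes at most 50 mm and 8.59 degrees, less where a joint would pass 70% of its speed; a pose out of reach is approached as far as the arm can. A call with a gripper value outside its range is refused whole. "gripper" is the finger opening in cm, from 0 to 8.54, set as the call begins (left out, the last holds). The fingers move at their own pace and stop on an object; "squeeze" is the grip in N (left out, the last holds). Time passes only in rows, so rows that do not move let the fingers close. It gives the time, the measured TCP pose, the force, the opening and the grip force at its end, in the units of the state.
- readout.read_state(): the state, without advancing time (a new reading comes with each control period).
- viewer.capture(name): name is "scene" or "top"; returns the picture (400x640x3 uint8, red, green, blue); there is no depth.
- viewer.camera_params(name): a dict with "fovy" (degrees; the focal length in pixels is half the picture's height over the tangent of half this angle, whatever the lens; pixels are square), "cx", "cy" (the principal point, pixels), "k1" (the pictures are not rectified: a ray, as slopes to the right and down, at radius r is drawn at 1 + k1 r^2 times it, then the intrinsics apply), "R" (3x3) and "t" (3): a world point X has camera coordinates R X + t. Camera axes: x right, y down, z forward; pixel columns grow to the right and rows downward; lengths in mm; the calibration is good to about 2 mm. A picture is of the moment at which its call begins. camera_params takes no time and is no camera call.
- order.finish_job(): hands the job in; it is judged then, once.
The state is a dict: "t": time; "q": joint angles; "joint_velocities": joint speeds; "effort": joint torques, N m; "ee_pos": TCP position; "ee_rot": TCP orientation; "contact_force": force on the tool from outside, world axes, zero at the start; "torque": the same for the moment, N m; "gripper_width": opening from 0.0 (shut) to 1.0 (fully open); "grip_force": force on a finger pad.
Only numpy, scipy, OpenCV 4.12 (cv2) and the standard library are available. Lean on these libraries where they do the work, as an engineer would, in place of code of your own. Each camera call takes 0.05 s, during which the arm holds its last target. There are 200 camera calls.

## Task

The small glass check vial with the white screw cap has ended up under the overhanging shelf, behind the tall white bottle. Stand the bottle aside on the bench, fetch the vial and stand it upright in the middle of the reader's round metal plate, then, with the vial standing there, hold the reader's button fully down for two seconds and let it go. In the end the bottle must be back, upright, in the middle of the mat it came from; knock nothing over and leave the other things where they are.

Things in the scene. Friction and masses are not known exactly. Their poses are not given: they have to be found in the camera images.
- bottle: the blocker: tall white bottle, loose, straight body 60 mm diameter up to 105 mm, then a shoulder, neck 24 mm and cap 32 mm diameter at 118 to 142 mm; 0.3 to 0.65 kg. Origin: centre of its underside; z up. It stands centred (within 5 mm) on one of two flat black mats (86 mm diameter, 1 mm) in front of the shelf, left or right by chance; the jar has the other
- vial: the check vial: glass, 28 mm diameter, with a white cap of 29 mm; body 50 mm tall, 66 mm with the cap; loose, 45 g. Origin: centre of its underside; z up. It stands upright under the shelf, about 30 mm behind the board's front edge, 66 to 74 mm straight behind the bottle (along the shelf's +x)
- shelf: fixed shelf along the robot's right; origin on the bench under the board's middle, x from its open front (towards the robot's left) inwards, z up. Board 110 mm deep (x -55..55), 400 wide, underside 220 high; goods on top to 290 (x > -13). End panels at y +-194, x -5..55; 12 mm high back rail at x 49. Mats at x -95, y +-80. A vertical gripper has no room over the vial: lean in from the front
- clear_spot (a point): a point on the bench (z = 0) in front of the mats (shelf frame x -270 mm, y 0), 175 mm before the line between the mats; the bench is clear for 60 mm around it, so it is a handy, not required, place to stand the bottle meanwhile
- plate (a point): centre of the top face of the reader's fixed round steel plate (68 mm diameter), 46 mm above the bench, 4 mm above the reader's top. The reader is a fixed grey box, 170 mm (x) by 120 mm (y) by 42 mm high; this point is 40 mm along its x from its centre; axes are those of the reader
- button_top (a point): centre of the top of the round push button (26 mm diameter), 64 mm above the bench when released, in a round housing (42 mm diameter, top at 54 mm) on the reader, 98 mm from the plate's centre towards the reader's -x (robot's) side; moves down with the button. z up
- button (a joint): travel of the button in m: 0 released, 0.006 fully down; springs back when let go; fully down takes 5 N
- jar: bystander, loose: squat white jar 68 mm in diameter, 94 mm tall with its wide cap, on the other mat, 160 mm from the bottle. Origin: centre of its underside
- dropper: bystander, loose: amber dropper bottle 24 mm in diameter, 82 mm tall with a pointed white top, under the shelf behind the jar. Origin: centre of its underside
- loose_cap: bystander, loose: white screw cap 28 mm in diameter, 16 mm high, lying on the bench to the right of the reader. Origin: centre of its underside
- glasses: bystander, loose: folded safety glasses, 140 mm wide, 47 mm high, on the bench beyond the reader. Origin: centre of the underside of the lens frame
Things that resemble listed ones, but are neither listed nor needed, are in the scene too. Leave any green or turquoise look-alike of the vial alone.

How it is judged (in metres and radians):
On the way, in this order (a step that is already met when the one before it is completed fails the run):
1. the bottle stands upright on the bench, let go, at least 80 mm from its mat's place (distance of bottle from where it was at the start of the episode above 0.08 m and angle between bottle's own z axis and vertical below 0.1 rad and height (world z) of bottle below 0.006 m and linear speed of bottle below 0.03 m/s and contact force between the fingers and bottle below 0.1 N), for 0.2 s.
2. the vial stands upright on the plate, let go, within 15 mm of its centre (horizontal distance between vial and plate below 0.015 m and distance between vial and plate below 0.016 m and angle between vial's own z axis and vertical below 0.1 rad and contact force between the fingers and vial below 0.1 N), for 0.2 s.
3. the button is held down (at least 4 mm of its 6 mm) for 1.8 s without a break, the vial standing on the plate (value of joint button above 0.004 m and distance between vial and plate below 0.016 m and angle between vial's own z axis and vertical below 0.1 rad), for 1.8 s.
At the end, for the whole second after the job is handed in: the bottle stands upright and at rest within 22 mm of where it stood at the start, the vial stands upright and at rest within 15 mm of the plate's centre, and the button is released (under 1.5 mm) (distance of bottle from where it was at the start of the episode below 0.022 m and angle between each of bottle, vial's own z axis and vertical below 0.1 rad and linear speed of each of bottle, vial below 0.02 m/s and distance between vial and plate below 0.016 m and value of joint button below 0.0015 m); the robot touches nothing.
It fails at once if the bottle or the vial is knocked over (leans by more than 57 degrees) (angle between any of bottle, vial's own z axis and vertical above 1 rad).
It fails at once if the jar, the dropper bottle, the loose cap or the safety glasses are moved by more than 20 mm (distance of any of jar, dropper, loose_cap, glasses from where it was at the start of the episode above 0.02 m).
It also fails if it takes over 72 s, if anything falls off the work surface, if the arm or the gripper's body presses on something with over 40 N, if the wrist force passes 120 N, or if a joint passes its speed limit or range.

## Working session

There is one attempt and no reset: what is moved stays moved. The work goes in short steps, Python scripts to look and compute and a tool call to move; the robot and the scene stay as the last step left them, time stands still between calls to the robot, and variables do not carry over. Pictures are saved under pics/ and viewed, at most 10 in all, crops included, and the job is handed in when it is done.

Besides the shell and the picture viewer there is one more tool, called after ">>>" as name(argument=value, ...) on one line, values as JSON. apply_moves: Moves the arm, as the interface text tells. Its arguments: {"type":"object","properties":{"plan":{"type":"array","items":{"type":"array","items":{"type":"number"}}},"gripper":{"type":"number"},"squeeze":{"type":"number"}},"required":["plan"]}

```bash
ls; mkdir -p pics; python3 - <<'E'
from bench import readout, viewer, robot
import cv2
for n in("scene","top"):
    im=viewer.capture(n); cv2.imwrite(f"pics/{n}0.png",im[:,:,::-1]); print(n,viewer.camera_params(n))
print(readout.read_state()); print([a for a in dir(robot) if a[0]!='_'])
E
```

```text
pics
scene {'fovy': 42.08323274202445, 'cx': 320.2279496482236, 'cy': 200.9281831797953, 'k1': -0.005457927939646618, 'R': array([[ 0.86959416,  0.49331851,  0.02104375],
       [ 0.28728758, -0.47083223, -0.834136  ],
       [-0.40158665,  0.7314054 , -0.55115724]]), 't': array([-500.64443457,  -83.24399497, 1490.84189994])}
top {'fovy': 56.124118052448615, 'cx': 319.521063195746, 'cy': 193.7227190304471, 'k1': -0.016665315317234315, 'R': array([[ 0.02916665, -0.99954598, -0.00755865],
       [-0.99881095, -0.02884801, -0.03929996],
       [ 0.03906407,  0.00869591, -0.99919887]]), 't': array([ 31.40737458, 546.30667267, 800.12227029])}
{'t': 0.1, 'q': array([ 1.19101227e+00,  5.33233111e-02,  1.61422071e+00,  3.42086587e-05,
        1.47602040e+00, -1.19006766e-01]), 'joint_velocities': array([-0.00120043, -0.0011349 , -0.00151677, -0.00124636,  0.0021491 ,
        0.00163746]), 'effort': array([ 2.27516462e-04, -3.94902313e+01, -3.71364641e+01, -1.72027403e-04,
        3.87589331e-03,  1.07532568e-05]), 'ee_pos': array([160.93583088, 603.35836907, 255.12755326]), 'ee_rot': array([ 1.30021058e-01,  9.91510742e-01, -9.51179951e-04, -2.59833177e-04]), 'contact_force': array([0.71132365, 0.04223113, 0.34802348]), 'torque': array([0.00181457, 0.00256671, 0.01902179]), 'grip_force': 0.0, 'gripper_width': 0.9970818736898929}
['PlanningError', 'tip_extent']
```

View pics/scene0.png

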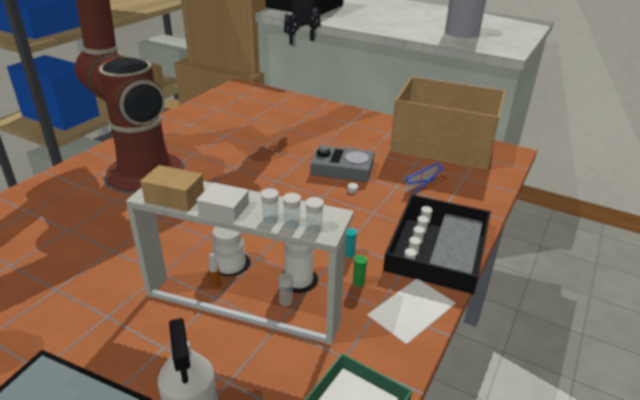

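View pics/top0.png

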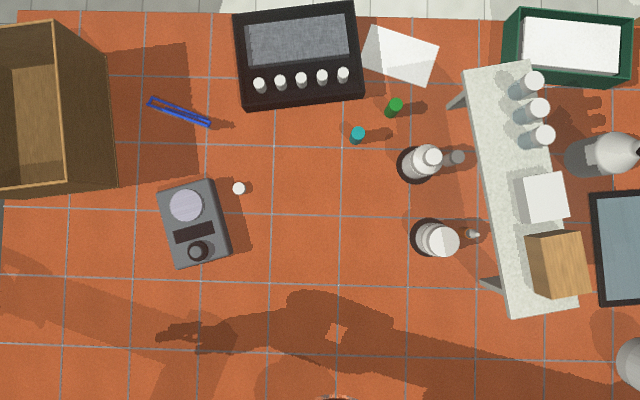

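The top view shows the bottle on its mat at about (420,163), with the grey vial under the shelf edge behind it at (457,157). The jar is at (438,240), with the dropper behind it at (473,233). The reader's plate is at (186,205), its button at (198,250), and the loose cap at (239,188). The teal (358,134) and green (394,106) vials are the look-alikes. I'll confirm this in an enlarged crop.

```bash
cat > h.py <<'E'
import numpy as np, cv2
from bench import viewer, readout
def cam(n):
    p=viewer.camera_params(n); f=200/np.tan(np.radians(p['fovy'])/2)
    return f,p['cx'],p['cy'],p['k1'],np.array(p['R']),np.array(p['t'])
def ray(n,uv):
    f,cx,cy,k,R,t=cam(n); d=np.array([(uv[0]-cx)/f,(uv[1]-cy)/f]); s=d.copy()
    for _ in range(20): s=d/(1+k*(s@s))
    return -R.T@t, R.T@np.array([s[0],s[1],1])
def plane(n,uv,z):
    o,d=ray(n,uv); return o+d*(z-o[2])/d[2]
def proj(n,X):
    f,cx,cy,k,R,t=cam(n); c=R@np.asarray(X,float)+t; s=c[:2]/c[2]; s=s*(1+k*(s@s)); return np.array([cx,cy])+f*s
def two(ua,ub):
    A=[];b=[]
    for n,u in(("scene",ua),("top",ub)):
        o,d=ray(n,u); d=d/np.linalg.norm(d); M=np.eye(3)-np.outer(d,d); A.append(M); b.append(M@o)
    return np.linalg.lstsq(np.vstack(A),np.hstack(b),rcond=None)[0]
E
python3 - <<'E'
import cv2,numpy as np
a=cv2.imread('pics/top0.png')
c=cv2.resize(a[120:280,380:520],None,fx=3.6,fy=3.6,interpolation=cv2.INTER_CUBIC)
b=cv2.imread('pics/scene0.png')
d=cv2.resize(b[215:325,195:345],None,fx=5,fy=5,interpolation=cv2.INTER_CUBIC)
e=cv2.resize(a[165:280,145:260],None,fx=5,fy=5,interpolation=cv2.INTER_CUBIC)
cv2.imwrite('pics/c1.png',c);cv2.imwrite('pics/c2.png',d);cv2.imwrite('pics/c3.png',e)
E
```

```text
(no output)
```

View pics/c1.png

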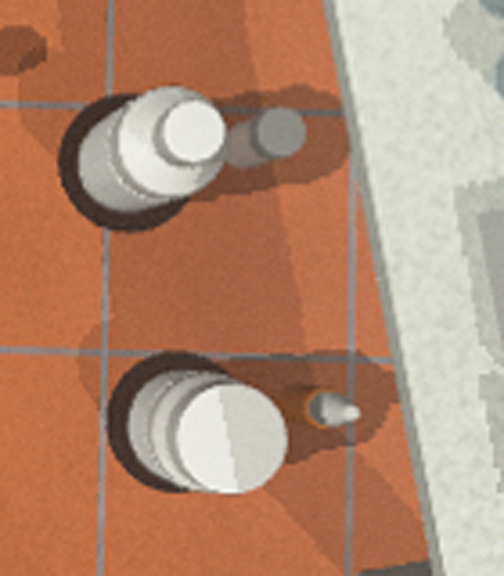

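View pics/c2.png

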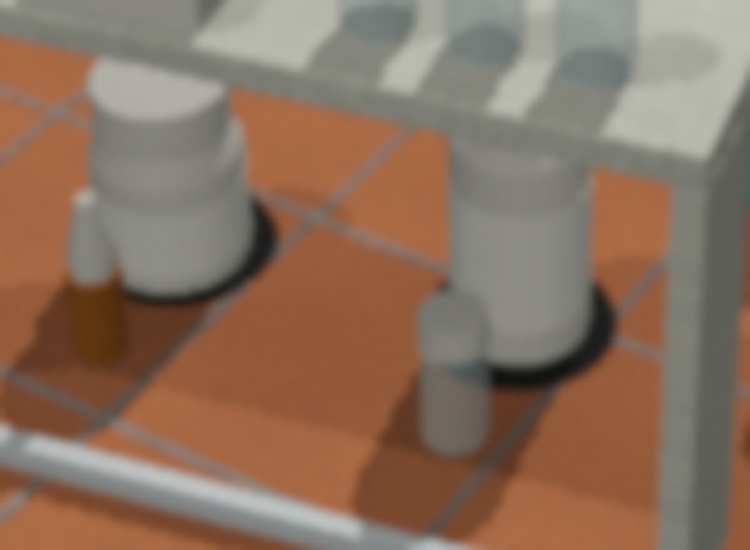

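View pics/c3.png

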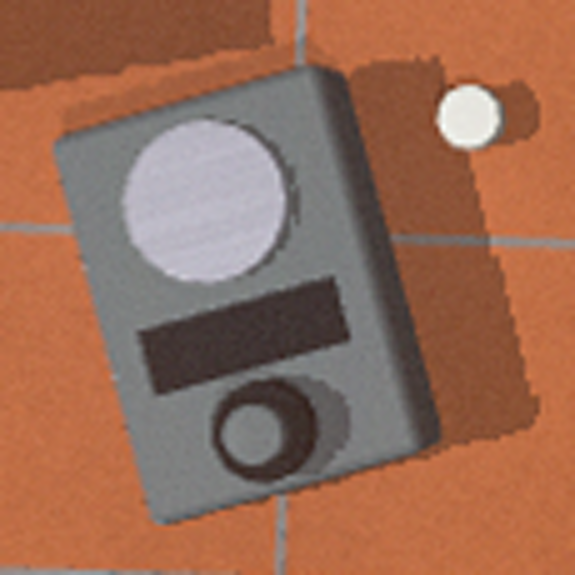

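The crops confirm that the only vial under the shelf is the clear one with the light cap behind the bottle, at top view (458,157) and scene (286,290). The object behind the jar is the amber dropper. Next I'll turn these pixels into positions.

```bash
python3 - <<'E'
from h import *
np.set_printoptions(precision=1,suppress=True)
s=lambda x,y,f,x0,y0:((x+.5)/f-.5+x0,(y+.5)/f-.5+y0)
B=plane("top",s(193,131,3.6,380,120),142);J=plane("top",s(231,437,3.6,380,120),94)
V=plane("top",s(280,132,3.6,380,120),66);V2=plane("scene",s(453,303,5,195,215),66)
P=plane("top",s(205,200,5,145,165),46);U=plane("top",s(250,433,5,145,165),64)
E1=plane("top",s(325,0,3.6,380,120),228);E2=plane("top",s(440,575,3.6,380,120),228)
print("bottle",B,"jar",J,np.linalg.norm((B-J)[:2]));print("vial",V,V2,two(s(453,303,5,195,215),s(280,132,3.6,380,120)),np.linalg.norm((V-B)[:2]))
print("plate",P,"btn",U,np.linalg.norm((P-U)[:2]))
y=(B-J)[:2];y/=np.linalg.norm(y)  # shelf +-y
ed=(E1-E2)[:2];ed/=np.linalg.norm(ed)
x=np.array([y[1],-y[0]]); print("edge az",np.degrees(np.arctan2(*ed[::-1])),"mats az",np.degrees(np.arctan2(*y[::-1])),"bv az",np.degrees(np.arctan2(*(V-B)[1::-1])))
print("inward",x,"edge dist of vial",(V-E1)[:2]@x,"bottle",(B-E1)[:2]@x)
m=(B+J)[:2]/2; print("clear",m-175*x)
E
```

```text
bottle [ 614.6 -158.6  142. ] jar [ 457.5 -195.9   94. ] 161.39545897324734
vial [ 626.7 -229.7   66. ] [ 623.2 -228.2   66. ] [ 625.5 -229.6   68. ] 72.18001978726221
plate [513.2 324.1  46. ] btn [419.8 295.3  64. ] 97.7121097668026
edge az 12.064412707196745 mats az 13.359312453629123 bv az -80.2883820338865
inward [ 0.2 -1. ] edge dist of vial 29.529006761163195 bottle -42.50478454900491
clear [495.6  -6.9]
```

Every measured distance matches the given sizes. The moves only shift and yaw, so any lean has to come from pushing a commanded pose past a joint limit. I'll yaw 90° first, then go up and test that.

>>> apply_moves(plan=[[0,0,4,8.5],[0,0,5,8.5],[0,0,5,8.5],[0,0,5,8.5],[0,0,5,8.5],[0,0,5,8.5],[0,0,5,8.5],[0,0,5,8.5],[0,0,5,8.5],[0,0,5,8.5]])

```text
t: 1.1
ee_pos: [160.9, 603.2, 748.0]
ee_rot: [-0.577, 0.817, -0.0, -0.0]
contact_force: [0.6, 0.7, 0.8]
gripper_width: 1.001
grip_force: 0.0
```

>>> apply_moves(plan=[[0,0,5,4.5],[0,0,5,0],[0,0,5,0],[0,0,5,0],[0,0,5,0]])

```text
t: 1.6
ee_pos: [142.7, 534.6, 873.1]
ee_rot: [-0.598, 0.801, 0.016, 0.019]
contact_force: [0.3, 0.3, -0.1]
gripper_width: 0.998
grip_force: 0.0
```

```bash
python3 -c "
from bench import readout
s=readout.read_state();print(s['q'],s['ee_pos'],s['ee_rot'])"
```

```text
[ 1.17194084  0.41689329  0.0558269   0.01494093  2.61958288 -1.66870562] [142.73299723 534.61520186 873.13591557] [-0.59820636  0.8009552   0.01566852  0.01934967]
```

The tool does tilt at the joint limit. Pulling inwards while high should increase the lean.

>>> apply_moves(plan=[[-1.2,-4.6,0.5,0],[-1.2,-4.6,0.5,0],[-1.2,-4.6,1,0],[-1.2,-4.6,1,0],[-1.2,-4.6,1,0]])

```text
t: 2.1
ee_pos: [81.3, 304.5, 908.9]
ee_rot: [-0.598, 0.801, 0.018, 0.025]
contact_force: [-2.0, -5.5, -1.1]
gripper_width: 1.003
grip_force: 0.0
```

```bash
python3 -c "
from bench import readout
s=readout.read_state();print(s['q'],s['ee_pos'],s['ee_rot'])"
```

```text
[ 1.06169161 -0.15735749  0.61792656  0.02529988  2.62002526 -1.77036271] [ 81.28908649 304.4504449  908.93674018] [-0.59834075  0.80063912  0.01816014  0.0252102 ]
```

>>> apply_moves(plan=[[-0.5,-1.9,4.5,0],[-0.5,-1.9,4.5,0],[-0.5,-1.9,4.5,0],[-0.5,-1.9,4.5,0],[-0.5,-1.9,4.5,0]])

```text
t: 2.6
ee_pos: [63.2, 246.7, 967.1]
ee_rot: [-0.594, 0.796, 0.05, 0.107]
contact_force: [0.4, -0.3, -0.4]
gripper_width: 0.999
grip_force: 0.0
```

```bash
python3 -c "
from bench import readout
s=readout.read_state();print(s['q'],s['ee_pos'],s['ee_rot'])"
```

```text
[ 1.0069014  -0.19197929  0.47850922  0.03346079  2.61902775 -1.81458884] [ 63.17971938 246.68304669 967.13041656] [-0.59369422  0.79600509  0.04994862  0.10680917]
```

>>> apply_moves(plan=[[-0.4,-1.4,4.5,0],[-0.4,-1.4,4.5,0],[-0.4,-1.4,4.5,0],[-0.4,-1.4,4.5,0],[-0.4,-1.4,4.5,0],[-0.4,-1.4,4.5,0],[-0.4,-1.4,4.5,0]])

```text
t: 3.3
ee_pos: [31.8, 197.0, 1036.5]
ee_rot: [-0.58, 0.781, 0.083, 0.215]
contact_force: [0.4, 0.2, -0.7]
gripper_width: 1.001
grip_force: 0.0
```

```bash
python3 -c "
from bench import readout
s=readout.read_state();print(s['q'],s['ee_pos'],s['ee_rot'])"
```

```text
[ 1.06236135 -0.13397495  0.19136961 -0.04830033  2.61914138 -1.83259162] [  31.84830237  196.97204681 1036.5223738 ] [-0.57978699  0.78149117  0.08341323  0.21485073]
```

>>> apply_moves(plan=[[-0.5,-2.4,4,0],[-0.5,-2.4,4,0],[-0.5,-2.4,4,0],[-0.5,-2.4,4,0],[-0.5,-2.4,4,0],[-0.5,-2.4,4,0]])

```text
t: 3.9
ee_pos: [-1.2, 100.0, 1059.4]
ee_rot: [-0.576, 0.77, 0.091, 0.257]
contact_force: [15.4, -11.6, -1.9]
gripper_width: 1.003
grip_force: 0.0
```

```bash
python3 -c "
from bench import readout
from scipy.spatial.transform import Rotation as R
s=readout.read_state();print(s['q'],s['ee_pos'],s['ee_rot']);print(R.from_quat(s['ee_rot']).as_matrix())"
```

```text
[ 1.93268699 -0.10903963  0.05490219 -1.02474242  2.61929812 -1.95995289] [  -1.1764554    99.98746196 1059.37417666] [-0.57638674  0.77037167  0.09128067  0.25685338]
[[-0.20360933 -0.93495553  0.2905192 ]
 [-0.84117253  0.31889233  0.43673385]
 [-0.50097107 -0.15545368 -0.85138836]]
```

The last push got too close to the base axis: the lean is 31.6°, but the closing axis rolled 9°. I'll move out again and correct the roll.

>>> apply_moves(plan=[[2.5,3.5,-2,0],[2.5,3.5,-2,0],[2.5,3.5,-2,0],[2.5,3.5,-2,0],[2.5,3.5,-2,0],[2.5,3.5,-2,0],[2.5,3.5,-2,0],[0,0,0,0]])

```text
t: 4.7
ee_pos: [86.5, 237.2, 989.2]
ee_rot: [-0.576, 0.771, 0.069, 0.265]
contact_force: [0.2, 1.4, -0.7]
gripper_width: 1.0
grip_force: 0.0
```

```bash
cat > st.py <<'E'
from bench import readout
import numpy as np
from scipy.spatial.transform import Rotation as R
np.set_printoptions(precision=3,suppress=True)
s=readout.read_state();M=R.from_quat(s['ee_rot']).as_matrix();p=s['ee_pos']
az=lambda v:np.degrees(np.arctan2(v[1],v[0]))
print(s['q'],p,'t',round(s['t'],2),'lean',np.degrees(np.arccos(-M[2,2])),'leanaz',az(M[:,2]),'y az',az(M[:,1]),'y roll',np.degrees(np.arcsin(M[2,1])),'pos az',az(p),'r',np.hypot(p[0],p[1]),'grasp',p+6*M[:,2],'gw',s['gripper_width']*85.4,s['grip_force'],s['contact_force'])
E
python3 st.py
```

```text
[ 0.956 -0.334  0.594 -0.044  2.327 -1.937] [ 86.545 237.195 989.155] t 4.7 lean 31.754617827728698 leanaz 51.30121189085204 y az 160.45882278954264 y roll -11.481332422049254 pos az 69.95453541580851 r 252.49109483367533 grasp [ 88.52  239.66  984.053] gw 85.40884350403806 0.0 [ 0.16   1.39  -0.677]
```

>>> apply_moves(plan=[[1,2,-1,-8.5],[1,2,-1,-8.5],[1,2,-1,-8.5],[1,2,-1,-8.5],[1,2,-1,-8.5],[0,0,0,-8.5],[0,0,0,-8.5],[0,0,0,0]])

```text
t: 5.5
ee_pos: [129.9, 332.7, 943.6]
ee_rot: [-0.124, 0.952, -0.074, 0.271]
contact_force: [0.3, 0.8, -0.1]
gripper_width: 1.001
grip_force: 0.0
```

```bash
python3 st.py
```

```text
[ 1.376 -0.061  0.548 -0.907  2.389 -1.216] [129.906 332.694 943.563] t 5.5 lean 32.652024330068606 leanaz -7.939452933849641 y az 101.52854688608001 y roll -12.055451062845579 pos az 68.67098456397981 r 357.1562578957086 grasp [133.112 332.246 938.511] gw 85.45387023908611 0.0 [ 0.3    0.767 -0.117]
```

>>> apply_moves(plan=[[0,-1,4,0],[0,-1,4,0],[0,-1,4,0],[0,-1,4,0]])

```text
t: 5.9
ee_pos: [153.8, 268.8, 1027.7]
ee_rot: [-0.131, 0.951, -0.048, 0.276]
contact_force: [-4.5, -11.9, 3.3]
gripper_width: 0.998
grip_force: 0.0
```

```bash
python3 st.py
```

```text
[ 1.235  0.132  0.055 -1.022  2.495 -1.579] [ 153.82   268.78  1027.706] t 5.9 lean 32.58126142868188 leanaz -1.9240178376965575 y az 103.05070023470117 y roll -9.376638539141315 pos az 60.21785901774377 r 309.68253519778375 grasp [ 157.05   268.671 1022.651] gw 85.18959783486238 0.0 [ -4.461 -11.884   3.344]
```

I'll fit a small kinematic model to the logged joint and pose pairs so I can predict these limit moves.

```bash
cat > kin.py <<'E'
import numpy as np
from scipy.optimize import least_squares
from scipy.spatial.transform import Rotation as R
D=[([1.19101227,5.33233111e-02,1.61422071,3.4e-05,1.47602040,-1.19006766e-01],[160.93583088,603.35836907,255.12755326],[1.30021058e-01,9.91510742e-01,-9.51179951e-04,-2.59833177e-04]),
([1.17194084,0.41689329,0.0558269,0.01494093,2.61958288,-1.66870562],[142.73299723,534.61520186,873.13591557],[-0.59820636,0.8009552,0.01566852,0.01934967]),
([1.06169161,-0.15735749,0.61792656,0.02529988,2.62002526,-1.77036271],[81.28908649,304.4504449,908.93674018],[-0.59834075,0.80063912,0.01816014,0.0252102]),
([1.0069014,-0.19197929,0.47850922,0.03346079,2.61902775,-1.81458884],[63.17971938,246.68304669,967.13041656],[-0.59369422,0.79600509,0.04994862,0.10680917]),
([1.06236135,-0.13397495,0.19136961,-0.04830033,2.61914138,-1.83259162],[31.84830237,196.97204681,1036.5223738],[-0.57978699,0.78149117,0.08341323,0.21485073]),
([0.956,-0.334,0.594,-0.044,2.327,-1.937],[86.545,237.195,989.155],[-0.576,0.771,0.069,0.265]),
([1.376,-0.061,0.548,-0.907,2.389,-1.216],[129.906,332.694,943.563],[-0.124,0.952,-0.074,0.271]),
([1.235,0.132,0.055,-1.022,2.495,-1.579],[153.82,268.78,1027.706],[-0.131,0.951,-0.048,0.276])]
rz=lambda a:R.from_euler('z',a); ry=lambda a:R.from_euler('y',a)
def fk(q,k,s4=1.,s6=1.):
    a1,b,H,L1,e,L2,d,w=k
    A=rz(q[0]); B=A*ry(q[1]+q[2]); 
    p=A.apply([a1,b,H])+(A*ry(q[1])).apply([0,0,L1])+B.apply([e,0,L2])
    W=B*rz(s4*q[3]); W5=W*ry(q[4]); T=W5*rz(s6*q[5]+C)
    return p+W.apply([0,w,0])+T.apply([0,0,d]),T
C=0.
def rot_err():
    global C
    best=None
    for s4 in(1,-1):
        for s6 in(1,-1):
            for c in np.arange(4)*np.pi/2:
                C=c; e=max((fk(q,K0,s4,s6)[1].inv()*R.from_quat(o)).magnitude() for q,_,o in D)
                if best is None or e<best[0]: best=(e,s4,s6,c)
    C=best[3]; return best
K0=[0,0,300,400,0,400,200,0.]
BE=rot_err(); S4,S6=BE[1:3]
fit=least_squares(lambda k:np.ravel([fk(q,k,S4,S6)[0]-p for q,p,_ in D]),K0[:7]+[0]) 
K=fit.x
lo=np.array([-3.01,-1.01,.056,-1.02,.09,-3.14]);hi=np.array([3.01,2.22,2.58,4.17,2.62,3.14])
F=lambda q:fk(q,K,S4,S6)
def ik(p,T,q0,w=300.):
    f=lambda q:(lambda x:np.r_[(x[0]-p),w*(T.inv()*x[1]).as_rotvec()])(F(q))
    r=least_squares(f,np.clip(q0,lo+1e-4,hi-1e-4),bounds=(lo,hi)); return r.x,r.fun
if __name__=="__main__":
    np.set_printoptions(precision=2,suppress=True); print(BE,K,np.sqrt(2*fit.cost/len(D)))
E
python3 kin.py
```

```text
(0.0013215830682616208, 1, 1, np.float64(1.5707963267948966)) [  0.03  74.32 238.33 426.43  95.64 609.87 254.91  -0.1 ] 0.13706732968486968
```

```bash
cat > t1.py <<'E'
from kin import *
np.set_printoptions(precision=3,suppress=True)
def summ(T):
    M=T.as_matrix(); return np.degrees([np.arccos(-M[2,2]),np.arctan2(M[1,2],M[0,2]),np.arctan2(M[1,1],M[0,1]),np.arcsin(M[2,1])]).round(1)
def sim(q,rows,w):
    p,T=F(q)
    for r in rows:
        tp=p+10*np.array(r[:3]);tT=rz(np.radians(r[3]))*T
        q,_=ik(tp,tT,q,w); p,T=F(q)
    return q,p,T
if __name__=="__main__":
    for w in(30,100,200,500,1000):
        q,p,T=sim(np.array(D[6][0]),[[0,-1,4,0]]*4,w); print(w,q,p,summ(T))
    print('actual',D[7][0],D[7][1],summ(R.from_quat(D[7][2])))
    # shelf reachability
    for th in(25,30,35,40,45,50):
        t=np.radians(th);a=np.radians(-77.3);z=np.array([np.sin(t)*np.cos(a),np.sin(t)*np.sin(a),-np.cos(t)]);y=np.array([-np.sin(a),np.cos(a),0])
        for sg in(1,-1):
            yy=sg*y;T=R.from_matrix(np.c_[np.cross(yy,z),yy,z])
            for nm,g in(("vial",[625.5,-229.3,40]),("bottle",[614,-158,92]),("plate",[513,324,86])):
                best=min((ik(np.array(g)-6*z,T,[np.arctan2(g[1],g[0]),.5,1.5,q4,1.2,q6]) for q4 in(-.5,.5) for q6 in(-2,0,2)),key=lambda r:np.linalg.norm(r[1]))
                print(th,sg,nm,best[0],np.linalg.norm(best[1]).round(1))
E
python3 t1.py
```

```text
30 [ 1.493  0.078  0.056 -1.02   2.153 -1.414] [ 130.246  292.291 1101.223] [ 52.9  22.4 111.9   0.6]
100 [ 1.448  0.089  0.056 -1.02   2.235 -1.436] [ 133.095  287.626 1082.176] [ 48.   18.4 109.6  -1.4]
200 [ 1.363  0.109  0.056 -1.02   2.373 -1.486] [ 137.275  279.743 1052.162] [ 39.7  10.2 106.2  -5. ]
500 [ 1.254  0.134  0.056 -1.02   2.491 -1.562] [ 150.018  273.598 1027.422] [ 32.7  -0.8 103.4  -9. ]
1000 [ 1.208  0.132  0.078 -1.02   2.493 -1.59 ] [ 164.276  272.58  1022.029] [ 32.3  -5.3 102.3 -10.8]
actual [1.235, 0.132, 0.055, -1.022, 2.495, -1.579] [153.82, 268.78, 1027.706] [ 32.5  -2.  103.   -9.4]
25 1 vial [-0.321  0.276  1.786 -0.479  0.902 -0.275] 0.0
25 1 bottle [-0.211  0.156  1.826 -0.467  1.019 -0.213] 0.0
25 1 plate [ 0.609  0.291  1.677 -0.411  1.366  0.512] 0.0
25 -1 vial [-0.321  0.276  1.786 -0.479  0.902  2.866] 0.0
25 -1 bottle [-0.211  0.156  1.826 -0.467  1.019  2.929] 0.0
25 -1 plate [ 0.609  0.291  1.677 -0.411  1.366 -2.63 ] 0.0
30 1 vial [-0.292  0.277  1.807 -0.602  0.877 -0.164] 0.0
30 1 bottle [-0.179  0.158  1.843 -0.578  1.002 -0.117] 0.0
30 1 
[... 963 characters left out ...]
11  0.309  1.854 -0.991  0.875  0.196] 0.0
45 1 bottle [-0.091  0.195  1.884 -0.92   1.007  0.183] 0.0
45 1 plate [ 0.71   0.438  1.588 -0.674  1.558  0.655] 0.0
45 -1 vial [-0.211  0.309  1.854 -0.991  0.875 -2.946] 0.0
45 -1 bottle [-0.091  0.195  1.884 -0.92   1.007 -2.959] 0.0
45 -1 plate [ 0.71   0.438  1.588 -0.674  1.558 -2.487] 0.0
50 1 vial [-0.197  0.32   1.844 -1.02   0.908  0.225] 18.8
50 1 bottle [-0.067  0.216  1.89  -1.02   1.03   0.271] 2.4
50 1 plate [ 0.73   0.479  1.566 -0.734  1.609  0.679] 0.0
50 -1 vial [-0.197  0.32   1.844 -1.02   0.908 -2.916] 18.8
50 -1 bottle [-0.067  0.216  1.89  -1.02   1.03  -2.871] 2.4
50 -1 plate [ 0.73   0.479  1.566 -0.734  1.609 -2.463] 0.0
```

```bash
nproc; cat > search.py <<'E'
from t1 import *
from multiprocessing import Pool
import sys
q0=np.array(D[7][0]); p0,T0=F(q0)
def run(seed):
    g=np.random.default_rng(seed)
    yaw=int(g.integers(-2,11))*5; n=int(g.integers(4,13))
    # A: to target radius/height at azimuth a
    r,zz,a=g.uniform(280,420),g.uniform(900,960),np.radians(g.uniform(40,80))
    d=(np.array([r*np.cos(a),r*np.sin(a),zz])-p0)/10
    na=10; A=[[*(d/na).round(1),yaw/na]]*na
    u=g.normal(size=3);u[2]=abs(u[2])+1;B=[[*(u/np.linalg.norm(u)*4).round(1),0]]*n
    try:
        q,p,T=sim(q0,A,550); qa=q; out=[]
        for i,b in enumerate(B):
            qn,p,T=sim(q,[b],550)
            if abs(qn[0]-q[0])>.22: break
            q=qn; s=summ(T); out.append((abs(s[3])+max(0,35-s[0])+max(0,s[0]-42),A[0],B[0],i+1,s,q.round(2)))
        return min(out,key=lambda o:o[0])
    except Exception as e: return (99,)
if __name__=="__main__":
    with Pool() as P: res=sorted(P.map(run,range(300)),key=lambda o:o[0])
    for r in res[:6]: print(r)
E
time timeout 500 python3 search.py
```

```text
4
(np.float64(0.7), [np.float64(0.3), np.float64(0.8), np.float64(-0.9), -1.0], [np.float64(-0.8), np.float64(0.9), np.float64(3.8), 0], 12, array([38.2,  8.1, 99. , -0.7]), array([ 1.41,  0.18,  0.06, -1.02,  2.38, -1.27]))
(np.float64(1.5), [np.float64(0.7), np.float64(0.6), np.float64(-0.7), 1.0], [np.float64(-2.3), np.float64(-0.5), np.float64(3.3), 0], 12, array([ 35.8,  26.5, 118.5,  -1.5]), array([ 1.58,  0.03,  0.06, -1.02,  2.48, -1.5 ]))
(np.float64(1.8), [np.float64(0.2), np.float64(0.4), np.float64(-0.8), 2.5], [np.float64(-2.6), np.float64(-0.0), np.float64(3.0), 0], 12, array([ 35.1,  40.6, 133.2,  -1.8]), array([ 1.92,  0.1 ,  0.06, -1.02,  2.46, -1.39]))
(np.float64(2.1), [np.float64(-0.7), np.float64(0.5), np.float64(-0.9), -0.5], [np.float64(-0.9), np.float64(3.0), np.float64(2.5), 0], 11, array([ 35.9,   9.8, 102.7,  -2.1]), array([ 1.66,  0.39,  0.06, -0.98,  2.36, -0.98]))
(np.float64(4.400000000000001), [np.float64(0.2), np.float64(-0.2), np.float64(-0.9), 3.5], [np.float64(-2.9), np.float64(0.0), np.float64(2.8), 0], 11, array([ 33.9,  47.1, 142.1,  -3.3]), array([ 2.  ,  0.07,  0.06, -1.02,  2.49, -1.48]))
(np.float64(4.499999999999999), [np.float64(-0.4), np.float64(-0.0), np.float64(-0.7), 0.5], [np.float64(-1.9), np.float64(0.2), np.float64(3.5), 0], 8, array([ 31.8,  20.8, 112.9,  -1.3]), array([ 1.57,  0.08,  0.06, -1.02,  2.53, -1.39]))
real	0m7.846s
user	0m28.022s
sys	0m0.072s
```

The first result gives a 38° lean with the roll close to 0. I'll execute it.

>>> apply_moves(plan=[[0.3,0.8,-0.9,-1],[0.3,0.8,-0.9,-1],[0.3,0.8,-0.9,-1],[0.3,0.8,-0.9,-1],[0.3,0.8,-0.9,-1],[0.3,0.8,-0.9,-1],[0.3,0.8,-0.9,-1],[0.3,0.8,-0.9,-1],[0.3,0.8,-0.9,-1],[0.3,0.8,-0.9,-1]])

```text
t: 6.9
ee_pos: [183.2, 349.0, 937.8]
ee_rot: [-0.047, 0.959, -0.07, 0.271]
contact_force: [-0.2, -0.2, -0.6]
gripper_width: 0.997
grip_force: 0.0
```

>>> apply_moves(plan=[[-0.8,0.9,3.8,0],[-0.8,0.9,3.8,0],[-0.8,0.9,3.8,0],[-0.8,0.9,3.8,0],[-0.8,0.9,3.8,0],[-0.8,0.9,3.8,0],[-0.8,0.9,3.8,0],[-0.8,0.9,3.8,0]])

```text
t: 7.7
ee_pos: [150.2, 341.6, 1012.4]
ee_rot: [-0.062, 0.952, -0.018, 0.299]
contact_force: [-0.7, -0.8, -0.2]
gripper_width: 0.999
grip_force: 0.0
```

```bash
python3 st.py
```

```text
[ 1.337  0.201  0.056 -1.023  2.434 -1.307] [ 150.247  341.574 1012.393] t 7.7 lean 34.82854075248625 leanaz 0.20131928951309744 y az 96.16649732323005 y roll -4.135624169065743 pos az 66.2568946077218 r 373.1578746844269 grasp [ 153.674  341.586 1007.468] gw 85.27290669331863 0.0 [-0.684 -0.836 -0.211]
```

Roll is now -4.1°. I'll continue the same push.

>>> apply_moves(plan=[[-0.8,0.9,3.8,0],[-0.8,0.9,3.8,0],[-0.8,0.9,3.8,0],[-0.8,0.9,3.8,0],[-0.8,0.9,3.8,0]])

```text
t: 8.2
ee_pos: [134.3, 335.2, 1027.9]
ee_rot: [-0.073, 0.944, 0.015, 0.322]
contact_force: [-0.6, -0.6, 0.2]
gripper_width: 1.0
grip_force: 0.0
```

```bash
python3 st.py
```

```text
[ 1.397  0.176  0.056 -1.024  2.389 -1.275] [ 134.303  335.239 1027.872] t 8.2 lean 37.64112316072043 leanaz 7.066871185634474 y az 98.49160566541326 y roll -1.0985753087131316 pos az 68.16808168446173 r 361.1405846744286 grasp [ 137.939  335.69  1023.121] gw 85.43463886486978 0.0 [-0.632 -0.595  0.222]
```

>>> apply_moves(plan=[[-0.8,0.9,3.8,0],[-0.8,0.9,3.8,0]])

```text
t: 8.4
ee_pos: [129.0, 332.9, 1034.5]
ee_rot: [-0.077, 0.94, 0.029, 0.332]
contact_force: [-0.3, -0.2, 0.9]
gripper_width: 1.002
grip_force: 0.0
```

```bash
python3 st.py; cat > chk.py <<'E'
import sys,json
from t1 import *
from bench import readout
def check(plan,q=None):
    q=np.array(readout.read_state()['q']) if q is None else q
    p,T=F(q);mx=0
    for i,r in enumerate(plan):
        tp=p+10*np.array(r[:3]);tT=rz(np.radians(r[3]))*T
        qn,e=ik(tp,tT,q,550); mx=max(mx,abs(e).max()); dq=abs(qn-q).max()
        q=qn;p,T=tp,tT
    print('maxerr',mx.round(2),'q',q,'p',p,'grasp',p+6*T.as_matrix()[:,2],summ(T)); return q
E
python3 - <<'E'
from chk import *
q=check([[2,-1.5,-2.5,-2]]*10); q=check([[2,-1.5,-3.6,-5]]*10,q); q=check([[1.5,-2,-3.8,-4]]*4,q)
E
```

```text
[ 1.421  0.166  0.056 -1.024  2.367 -1.262] [ 128.982  332.922 1034.45 ] t 8.4 lean 38.95809592235424 leanaz 9.681614569173899 y az 99.47900561602144 y roll 0.1638235019709508 pos az 68.82245960621857 r 357.0344550760749 grasp [ 132.701  333.557 1029.785] gw 85.58725784757591 0.0 [-0.317 -0.239  0.852]
maxerr 0.0 q [ 0.614 -0.552  1.301 -0.484  1.843 -1.038] p [329.152 182.862 784.494] grasp [332.864 182.186 779.829] [ 39.  -10.3  79.5   0.2]
maxerr 0.0 q [ 0.211 -0.338  1.782 -0.646  1.48  -0.315] p [529.152  32.862 424.494] grasp [531.02   29.584 419.829] [ 39.  -60.3  29.5   0.2]
maxerr 0.0 q [ 0.062 -0.069  1.803 -0.69   1.334 -0.03 ] p [589.152 -47.138 272.494] grasp [590.044 -50.804 267.829] [ 39.  -76.3  13.5   0.2]
```

>>> apply_moves(plan=[[2,-1.5,-2.5,-2],[2,-1.5,-2.5,-2],[2,-1.5,-2.5,-2],[2,-1.5,-2.5,-2],[2,-1.5,-2.5,-2],[2,-1.5,-2.5,-2],[2,-1.5,-2.5,-2],[2,-1.5,-2.5,-2],[2,-1.5,-2.5,-2],[2,-1.5,-2.5,-2]])

```text
t: 9.4
ee_pos: [325.1, 186.6, 792.0]
ee_rot: [0.083, 0.939, -0.029, 0.333]
contact_force: [-0.7, 0.5, -0.3]
gripper_width: 1.002
grip_force: 0.0
```

>>> apply_moves(plan=[[2,-1.5,-3.6,-5],[2,-1.5,-3.6,-5],[2,-1.5,-3.6,-5],[2,-1.5,-3.6,-5],[2,-1.5,-3.6,-5],[2,-1.5,-3.6,-5],[2,-1.5,-3.6,-5],[2,-1.5,-3.6,-5],[2,-1.5,-3.6,-5],[2,-1.5,-3.6,-5]])

```text
t: 10.4
ee_pos: [525.0, 36.8, 431.4]
ee_rot: [0.473, 0.815, -0.167, 0.289]
contact_force: [-0.3, 0.9, 0.6]
gripper_width: 0.995
grip_force: 0.0
```

>>> apply_moves(plan=[[1,-1,-3.8,-4],[1,-1,-3.8,-4],[1,-1,-3.8,-4],[1,-1,-3.8,-4],[0,0,0,0]])

```text
t: 10.9
ee_pos: [562.4, -3.5, 272.9]
ee_rot: [0.58, 0.744, -0.21, 0.258]
contact_force: [-0.5, -0.2, -1.3]
gripper_width: 1.005
grip_force: 0.0
```

```bash
python3 st.py
```

```text
[ 0.145 -0.104  1.833 -0.688  1.396  0.018] [562.4    -3.543 272.88 ] t 10.9 lean 38.87256770818897 leanaz -77.0033853276359 y az 13.87851214012818 y roll -0.7108401239394803 pos az -0.36094287709885353 r 562.4107457144598 grasp [563.246  -7.212 268.209] gw 85.86773051478785 0.0 [-0.47  -0.17  -1.273]
```

>>> apply_moves(plan=[[0.4,0,-4.5,-1],[0.4,0,-4.5,0],[0.4,0,-4.5,0],[0.4,0,-4.3,0],[0.7,-2.8,0,0],[0.7,-2.8,0,0],[0.7,-2.9,0,0],[0.6,-2.6,0,0],[0.4,-2,0,0],[0,0,0,0]])

```text
t: 11.9
ee_pos: [612.8, -135.4, 106.0]
ee_rot: [0.588, 0.737, -0.207, 0.263]
contact_force: [-0.5, 0.0, 0.7]
gripper_width: 0.998
grip_force: 0.0
```

```bash
python3 st.py; python3 -c "
import cv2
from h import *
a=viewer.capture('top')[:,:,::-1]; cv2.imwrite('pics/t2.png',cv2.resize(a[80:260,330:510],None,fx=3.3,fy=3.3,interpolation=2))"
```

```text
[-0.093  0.158  1.871 -0.778  1.021  0.075] [ 612.831 -135.368  105.956] t 11.9 lean 39.11888766712392 leanaz -76.8204305089633 y az 12.897137496893274 y roll 0.22967873112274798 pos az -12.456045572377526 r 627.6038875227817 grasp [ 613.694 -139.054  101.301] gw 85.26737815183957 0.0 [-0.525  0.047  0.691]
```

View pics/t2.png

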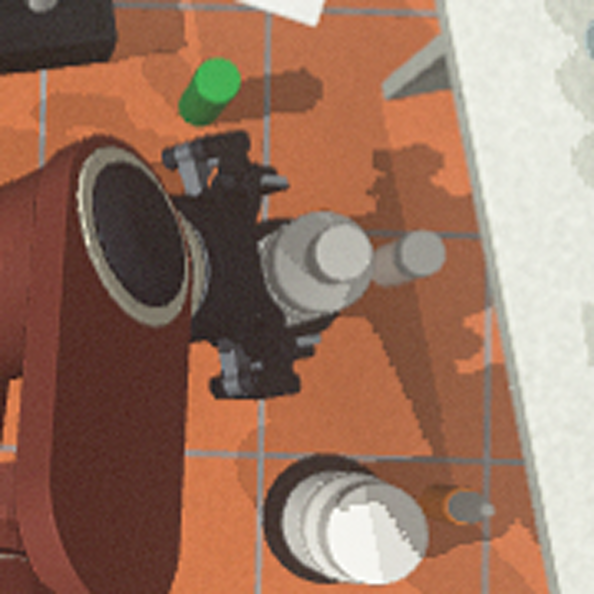

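The picture shows the fingers on both sides of the bottle, near (265,185) and (300,345), with the vial cap undisturbed at (420,254). I'll go in the remaining distance and grip.

>>> apply_moves(plan=[[0,-0.4,-0.6,0],[0.1,-0.6,-0.5,0],[0.1,-0.5,0,0],[0,0,0,0],[0,0,0,0]])

```text
t: 12.45
ee_pos: [613.6, -148.6, 92.2]
ee_rot: [0.587, 0.737, -0.208, 0.261]
contact_force: [-0.3, -0.3, 0.9]
gripper_width: 1.002
grip_force: 0.0
```

>>> apply_moves(plan=[[0,0,0,0],[0,0,0,0],[0,0,0,0],[0,0,0,0],[0,0,0,0],[0,0,0,0],[0,0,0,0],[0,0,0,0]], gripper=5, squeeze=60)

```text
t: 13.25
ee_pos: [613.7, -148.9, 93.0]
ee_rot: [0.587, 0.737, -0.208, 0.262]
contact_force: [-2.2, 0.1, 5.2]
gripper_width: 0.676
grip_force: 64.8
```

```bash
python3 st.py
```

```text
[-0.116  0.18   1.871 -0.788  0.992  0.073] [ 613.732 -148.901   92.951] t 13.25 lean 39.063140109991515 leanaz -76.988544193621 y az 12.948294183966757 y roll 0.051262599570513205 pos az -13.63737649090347 r 631.5366775107994 grasp [ 614.583 -152.585   88.293] gw 57.69568303578823 64.8254226896097 [-2.179  0.116  5.234]
```

>>> apply_moves(plan=[[0,0,0.5,0],[0,0,0.7,0],[0,0,0.8,0],[-0.8,1.1,0,0],[-1.5,1.9,0,0],[-2,2.6,0,0],[-2,2.6,0,0],[-2,2.6,0,0],[-1.5,1.9,0,0],[-1,1.3,0,0]])

```text
t: 14.25
ee_pos: [503.8, -7.0, 111.6]
ee_rot: [0.587, 0.738, -0.207, 0.261]
contact_force: [-0.3, -0.1, -5.5]
gripper_width: 0.678
grip_force: 65.4
```

>>> apply_moves(plan=[[-0.5,0.6,0,0],[-0.2,0.3,-0.3,0],[0,0,-0.5,0],[0,0,-0.4,0],[0,0,-0.2,0],[0,0,0,0]])

```text
t: 14.85
ee_pos: [498.4, -0.3, 97.6]
ee_rot: [0.587, 0.737, -0.208, 0.261]
contact_force: [-0.0, -0.1, -4.7]
gripper_width: 0.675
grip_force: 65.4
```

```bash
python3 st.py
```

```text
[ 0.172 -0.029  2.085 -0.752  1.169  0.283] [498.392  -0.296  97.612] t 14.85 lean 39.015936687064304 leanaz -77.13054244417982 y az 12.910112984380138 y roll -0.03294083831028432 pos az -0.03406204356029813 r 498.39244501688495 grasp [499.234  -3.979  92.95 ] gw 57.676525978007874 65.39858484029537 [-0.046 -0.146 -4.664]
```

>>> apply_moves(plan=[[0,0,-0.2,0],[0,0,-0.2,0],[0,0,-0.1,0],[0,0,0,0],[0,0,0,0]])

```text
t: 15.35
ee_pos: [498.6, 0.3, 93.3]
ee_rot: [0.587, 0.737, -0.208, 0.262]
contact_force: [-0.4, 0.1, -4.8]
gripper_width: 0.675
grip_force: 65.4
```

>>> apply_moves(plan=[[0,0,-0.1,0],[0,0,-0.05,0],[0,0,0,0],[0,0,0,0]])

```text
t: 15.75
ee_pos: [498.9, 0.1, 93.0]
ee_rot: [0.587, 0.737, -0.208, 0.262]
contact_force: [-4.8, 0.0, 5.6]
gripper_width: 0.674
grip_force: 66.3
```

>>> apply_moves(plan=[[0,0,0,0],[0,0,0,0],[0,0,0,0],[0,0,0,0],[0,0,0,0]], gripper=8.5)

```text
t: 16.25
ee_pos: [498.6, 0.3, 91.8]
ee_rot: [0.587, 0.737, -0.208, 0.262]
contact_force: [1.0, 1.0, 0.2]
gripper_width: 1.0
grip_force: 0.0
```

>>> apply_moves(plan=[[-0.3,1.2,0.5,0],[-0.6,2.4,1,0],[-0.7,2.9,1.5,0],[-0.5,2.2,2.5,0],[0,0,4,0],[0,0,4.5,0],[0,0,4,0]])

```text
t: 16.95
ee_pos: [477.2, 88.3, 274.2]
ee_rot: [0.587, 0.738, -0.207, 0.262]
contact_force: [0.0, -0.4, 0.7]
gripper_width: 0.993
grip_force: 0.0
```

```bash
python3 st.py; python3 -c "
import cv2
from h import *
a=viewer.capture('scene')[:,:,::-1]; cv2.imwrite('pics/s3.png',cv2.resize(a[130:330,150:400],None,fx=3,fy=3,interpolation=2))"
```

```text
[ 0.358 -0.216  1.931 -0.674  1.539  0.193] [477.193  88.32  274.212] t 16.95 lean 38.99288137937384 leanaz -76.82477648891806 y az 13.045894353295571 y roll 0.10470187914773171 pos az 10.48576271932019 r 485.29706366676265 grasp [478.053  84.644 269.549] gw 84.76072320223034 0.0 [ 0.049 -0.421  0.658]
```

View pics/s3.png

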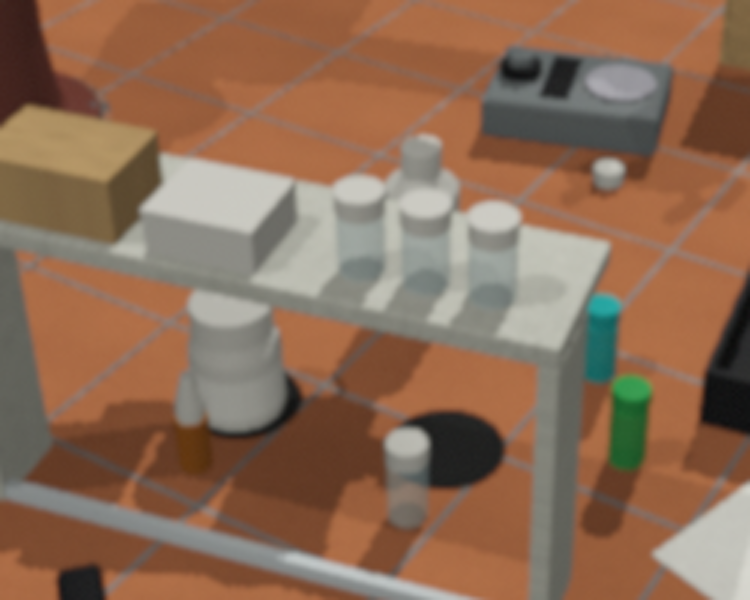

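The bottle stands at the clear spot, its mat is empty, and the vial is fully visible, with its cap at scene (286,277). I'll refine the vial position with masks.

```bash
python3 - <<'E'
from h import *
np.set_printoptions(precision=1,suppress=True)
def blob(n,c,r,smax=60,vmin=90):
    im=viewer.capture(n); h=cv2.cvtColor(im,cv2.COLOR_RGB2HSV); x,y=c
    m=((h[...,1]<smax)&(h[...,2]>vmin)).astype(np.uint8); k=np.zeros_like(m);k[y-r:y+r,x-r:x+r]=1; m*=k
    N,l,s,ce=cv2.connectedComponentsWithStats(m); i=l[y,x] or 1+np.argmax(s[1:,4]); ys,xs=np.where(l==i)
    print(n,s[i],ce[i]); return (l==i),im
t,im=blob("top",(457,157),16)
print("\n".join(" ".join(f"{v:3d}" for v in r) for r in im[146:170,442:472].mean(2).astype(int)))
s,_=blob("scene",(286,280),18)
print("\n".join("".join('#' if v else '.' for v in r) for r in s[262:310,270:302]))
E
```

```text
top [441 150  32  16 292] [453.7 157.2]
121 120 123 120 118 119 121 120 119 120 131 139 138 139 140 142 138 140 142 143 143 139 140 144 143 144 141 142 143 144
115 119 117 116 118 118 120 117 122 117 126 138 135 137 139 137 136 138 139 138 144 142 146 137 144 146 140 142 142 143
118 117 116 115 118 116 122 119 118 119 124 138 132 135 133 133 136 134 140 138 142 143 143 140 142 143 143 147 143 144
118 124 120 124 124 123 121 118 119 123 128 139 135 125 133 167 157 146 141 135 138 140 146 144 143 145 146 143 147 143
124 124 129 126 129 126 128 124 127 127 128 143 171 196 204 210 210 205 198 173 148 147 144 150 144 151 139 126 119 123
120 124 123 120 118 124 125 121 125 125 131 173 218 225 223 222 223 221 220 210 178 126 114 120 116 119 120 104 107 106
117 118 118 119 118 121 118 116 124 142 180 220 225 224 219 220 222 220 219 219 213 170  95 106 107 106 105 106 107 109
123 120 118 117 123 120 125 133 145 168 222 226 224 223 223 221 219 219 220 218 222 201 120 103 109 110 107 107 107 106
121 120 119 119 117 121 122 139 159 180 230 224 222 221 221 222 221 221 219 219 222 215 173 102 108 
[... 2745 characters left out ...]
.......
..........#########.............
..........##########............
..........###########...........
..........############..........
..........########..............
..........#######...............
..........#######...............
...........#######..............
...........#########............
................................
................................
................................
................................
................................
................................
................................
................................
................................
................................
................................
................................
```

>>> apply_moves(plan=[[1,-1.8,0,0],[1.7,-3,0,0],[1.7,-3,0,0],[1.7,-3,0,0],[1.7,-3,0,0],[1.7,-3,0,0],[1.7,-3,0,0],[1.5,-2.6,-0.5,0],[0.7,-0.3,-2,0],[0,0,-2.5,0]], gripper=6.5)

```text
t: 18.1
ee_pos: [612.1, -140.5, 220.9]
ee_rot: [0.588, 0.737, -0.208, 0.261]
contact_force: [0.3, -0.2, -0.4]
gripper_width: 0.759
grip_force: 0.0
```

>>> apply_moves(plan=[[0,0,-3,0],[0,0,-3,0],[0,0,-3,0],[0,0,-3,0],[0,0,-3,0],[0,0,-2,0],[0,0,-0.5,0],[0,0,0,0]])

```text
t: 18.9
ee_pos: [610.2, -139.3, 44.8]
ee_rot: [0.587, 0.738, -0.209, 0.26]
contact_force: [0.7, -0.2, 0.3]
gripper_width: 0.761
grip_force: 0.0
```

```bash
python3 st.py
```

```text
[-0.1    0.254  1.884 -0.826  0.945  0.155] [ 610.177 -139.273   44.802] t 18.9 lean 38.94266379039566 leanaz -77.23210345063247 y az 12.972766711707402 y roll -0.165560594326469 pos az -12.857473025741662 r 625.8693818414591 grasp [ 611.01  -142.951   40.135] gw 64.9944238005854 0.0 [ 0.704 -0.18   0.253]
```

>>> apply_moves(plan=[[0.1,-0.8,0,0],[0.3,-1.6,0,0],[0.3,-1.8,0,0],[0.3,-1.8,0,0],[0.2,-1.5,0,0],[0.2,-0.8,-0.2,0],[0,-0.2,0,0],[0,0,0,0]])

```text
t: 19.7
ee_pos: [625.3, -225.0, 44.5]
ee_rot: [0.587, 0.737, -0.208, 0.261]
contact_force: [0.2, -0.1, -0.7]
gripper_width: 0.763
grip_force: 0.0
```

```bash
python3 st.py
```

```text
[-0.242  0.291  1.839 -0.835  0.86   0.048] [ 625.306 -224.996   44.507] t 19.7 lean 38.99699101304407 leanaz -77.04532222408523 y az 12.92999903237648 y roll 0.019982305209972715 pos az -19.789569561994487 r 664.5533964789923 grasp [ 626.153 -228.675   39.844] gw 65.14414490533902 0.0 [ 0.218 -0.097 -0.729]
```

Reached without contact. Close gently.

>>> apply_moves(plan=[[0,0,0,0],[0,0,0,0],[0,0,0,0],[0,0,0,0],[0,0,0,0],[0,0,0,0],[0,0,0,0],[0,0,0,0],[0,0,0,0],[0,0,0,0]], gripper=2, squeeze=25)

```text
t: 20.7
ee_pos: [625.5, -224.8, 44.7]
ee_rot: [0.587, 0.737, -0.208, 0.261]
contact_force: [-0.0, -0.4, -0.5]
gripper_width: 0.32
grip_force: 25.6
```

>>> apply_moves(plan=[[0,0,0.3,0],[0,0,0.5,0],[0,0,0.3,0],[0,0,0,0]])

```text
t: 21.1
ee_pos: [626.2, -224.9, 56.9]
ee_rot: [0.587, 0.737, -0.207, 0.262]
contact_force: [-0.3, 0.0, -0.7]
gripper_width: 0.32
grip_force: 25.6
```

```bash
python3 st.py;python3 -c "
import cv2
from h import *
a=viewer.capture('scene')[:,:,::-1]; cv2.imwrite('pics/s4.png',cv2.resize(a[200:330,220:380],None,fx=4,fy=4,interpolation=2))"
```

```text
[-0.241  0.271  1.837 -0.823  0.873  0.03 ] [ 626.154 -224.903   56.917] t 21.1 lean 39.064542646062584 leanaz -76.87862346776181 y az 12.966903653510878 y roll 0.12537770045502875 pos az -19.757373787617233 r 665.319974790773 grasp [ 627.013 -228.586   52.258] gw 27.31827037909186 25.60601368546486 [-0.285  0.033 -0.69 ]
```

View pics/s4.png

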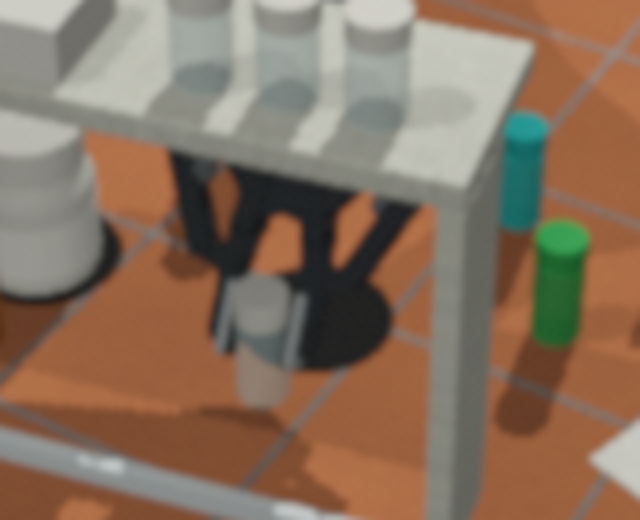

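The vial is gripped upright and clear of the bench. I'll retreat, lift, and carry it over to the reader.

>>> apply_moves(plan=[[-0.2,1,0.5,0],[-0.5,2,0.3,0],[-0.5,2.3,0.3,0],[-0.5,2.3,0.5,0],[-0.5,2.3,1,0],[-0.5,1.8,2,0],[0,0,3.5,0],[0,0,4,0],[0,0,4,0],[0,0,4,0]])

```text
t: 22.15
ee_pos: [598.0, -106.9, 258.3]
ee_rot: [0.587, 0.738, -0.208, 0.261]
contact_force: [0.4, -1.2, -0.8]
gripper_width: 0.321
grip_force: 25.6
```

>>> apply_moves(plan=[[-0.4,1.8,0,2],[-0.8,3.6,0,5],[-0.8,3.6,0,5.5],[-0.8,3.6,0,5.5],[-0.8,3.6,0,5.5],[-0.8,3.6,0,5.5],[-0.8,3.6,0,5.5],[-0.8,3.6,0,5.5],[-0.8,3.6,0,5],[-0.8,3.6,0,5]])

```text
t: 23.15
ee_pos: [520.9, 236.1, 255.9]
ee_rot: [0.218, 0.917, -0.077, 0.324]
contact_force: [0.6, -0.6, -0.8]
gripper_width: 0.314
grip_force: 25.6
```

```bash
python3 st.py; python3 - <<'E'
from h import *
np.set_printoptions(precision=1,suppress=True)
im=cv2.imread('pics/scene0.png')
def ell(im,c,r,lo,hi):
    h=cv2.cvtColor(im,cv2.COLOR_BGR2HSV);x,y=c
    m=cv2.inRange(h,lo,hi);k=np.zeros_like(m);k[y-r:y+r,x-r:x+r]=255;m&=k
    cs=max(cv2.findContours(m,0,1)[0],key=cv2.contourArea); return cv2.fitEllipse(cs)
print(im[157,357],im[157,340])
for v in(120,135):
    e=ell(im,(357,157),22,(0,0,v),(180,70,255)); print(e,plane("scene",e[0],46))
im=cv2.imread('pics/top0.png'); print(im[205,186],im[222,175])
for v in(140,160):
    e=ell(im,(186,205),24,(0,0,v),(180,80,255)); print(e,plane("top",e[0],46))
E
```

```text
[ 0.531 -0.243  1.985 -0.641  1.084 -0.356] [520.869 236.099 255.891] t 23.15 lean 38.958545245785565 leanaz -26.772056224406036 y az 63.224789921594436 y roll 0.002550164593041116 pos az 24.383822950388637 r 571.8803506794956 grasp [524.237 234.4   251.225] gw 26.85666335563161 25.6439870595932 [ 0.646 -0.621 -0.756]
[170 164 166] [59 59 57]
((356.5953674316406, 155.18295288085938), (14.775603294372559, 31.95760726928711), 95.27800750732422) [507.1 332.4  46. ]
((356.5300598144531, 156.5794677734375), (11.310213088989258, 23.374244689941406), 93.52018737792969) [510.7 324.7  46. ]
[197 186 187] [128 128 127]
((185.16897583007812, 205.0259552001953), (31.536006927490234, 32.28157043457031), 37.614654541015625) [512.3 325.   46. ]
((185.32470703125, 204.91592407226562), (30.94243621826172, 31.61268424987793), 35.47881317138672) [512.5 324.7  46. ]
```

>>> apply_moves(plan=[[-0.3,2.2,0,4],[-0.4,2.5,0,4],[-0.4,2.5,-1,0],[-0.3,1.8,-2,0],[0,0,-3,0],[0,0,-3,0],[0,0,-2.5,0],[0,0,-1.5,0],[0,0,0,0]])

```text
t: 24.05
ee_pos: [506.5, 323.3, 123.3]
ee_rot: [0.155, 0.93, -0.057, 0.327]
contact_force: [-0.2, -0.1, -0.6]
gripper_width: 0.317
grip_force: 25.6
```

```bash
python3 st.py; python3 -c "
import cv2
from h import *
a=viewer.capture('scene')[:,:,::-1]; b=viewer.capture('top')[:,:,::-1]
cv2.imwrite('pics/s5.png',np.hstack([cv2.resize(a[100:190,300:390],None,fx=4.4,fy=4.4,interpolation=2),cv2.resize(b[150:240,140:230],None,fx=4.4,fy=4.4,interpolation=2)]))"
```

```text
[ 0.669 -0.002  2.006 -0.752  0.887 -0.156] [506.511 323.282 123.268] t 24.05 lean 38.82059391016609 leanaz -19.32185048780945 y az 70.97988115906512 y roll -0.2427745096432176 pos az 32.54815074111994 r 600.8861393166558 grasp [510.06  322.037 118.593] gw 27.055901155193883 25.64206302165985 [-0.216 -0.121 -0.603]
```

View pics/s5.png

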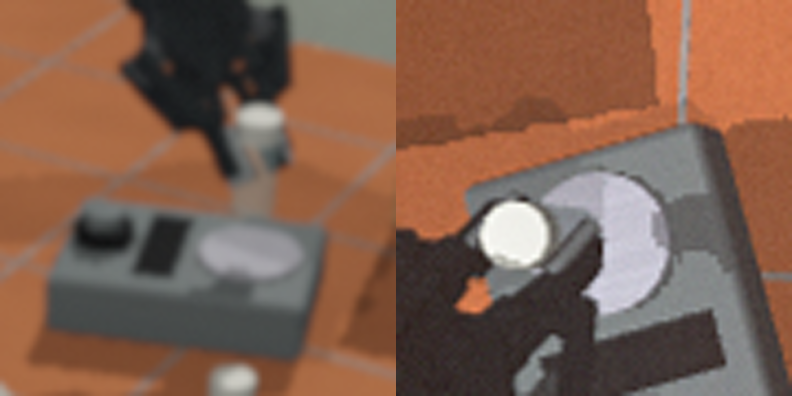

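The vial hangs upright with its cap at top view (167,203), above the plate. I'll check the cap's ray at its height.

```bash
python3 - <<'E'
from h import *
print(plane("top",(166.7,202.8),144.6), plane("scene",(300+(258+.5)/4.4-.5,100+(117+.5)/4.4-.5),144.6))
E
```

```text
[515.4634904  322.68450447 144.6       ] [512.34121283 318.8617128  144.6       ]
```

>>> apply_moves(plan=[[-0.1,0.3,-0.5,0],[0,0,-0.8,0],[0,0,-0.8,0],[0,0,-0.6,0],[0,0,-0.2,0],[0,0,0,0],[0,0,0,0]])

```text
t: 24.85
ee_pos: [507.7, 327.3, 97.9]
ee_rot: [0.156, 0.93, -0.055, 0.329]
contact_force: [0.3, 0.5, -0.5]
gripper_width: 0.324
grip_force: 25.6
```

>>> apply_moves(plan=[[0,-0.1,-0.3,0],[0,0,-0.2,0],[0,0,-0.1,0],[0,0,0,0],[0,0,0,0]])

```text
t: 25.35
ee_pos: [507.6, 326.3, 91.8]
ee_rot: [0.156, 0.93, -0.055, 0.329]
contact_force: [-0.1, -0.3, 0.6]
gripper_width: 0.322
grip_force: 25.6
```

>>> apply_moves(plan=[[0,0,-0.1,0],[0,0,0,0],[0,0,0,0]])

```text
t: 25.65
ee_pos: [507.5, 326.3, 90.8]
ee_rot: [0.156, 0.93, -0.055, 0.329]
contact_force: [0.1, 0.3, -0.5]
gripper_width: 0.32
grip_force: 25.6
```

>>> apply_moves(plan=[[0,0,-0.1,0],[0,0,0,0],[0,0,0,0]])

```text
t: 25.95
ee_pos: [508.0, 326.4, 90.7]
ee_rot: [0.156, 0.929, -0.055, 0.33]
contact_force: [-2.4, -1.5, 4.4]
gripper_width: 0.318
grip_force: 25.9
```

>>> apply_moves(plan=[[0,0,0,0],[0,0,0,0],[0,0,0,0],[0,0,0,0],[0,0,0,0]], gripper=6)

```text
t: 26.45
ee_pos: [507.5, 326.2, 89.6]
ee_rot: [0.156, 0.93, -0.055, 0.329]
contact_force: [-0.6, 0.1, -0.6]
gripper_width: 0.701
grip_force: 0.0
```

>>> apply_moves(plan=[[-0.6,0.2,0.8,0],[-1.2,0.4,1.6,0],[-1.8,0.6,2.3,0],[-1.8,0.6,2.3,0],[-1.8,0.6,2.3,0],[0,0,0,0]])

```text
t: 27.05
ee_pos: [435.5, 352.7, 187.7]
ee_rot: [0.156, 0.929, -0.051, 0.332]
contact_force: [-0.0, 0.4, 1.0]
gripper_width: 0.7
grip_force: 0.0
```

>>> apply_moves(plan=[[0,0,0,0],[0,0,0,0],[0,0,0,0],[0,0,0,0],[0,0,0,0],[0,0,0,0],[0,0,0,0]], gripper=0)

```text
t: 27.75
ee_pos: [435.6, 350.2, 182.6]
ee_rot: [0.156, 0.93, -0.055, 0.329]
contact_force: [-0.4, 1.7, 0.3]
gripper_width: -0.001
grip_force: 0.0
```

```bash
python3 st.py; python3 -c "
import cv2
from h import *
a=viewer.capture('scene')[:,:,::-1]; b=viewer.capture('top')[:,:,::-1]
cv2.imwrite('pics/s6.png',np.hstack([cv2.resize(a[100:190,300:390],None,fx=4.4,fy=4.4,interpolation=2),cv2.resize(b[170:270,140:240],None,fx=3.96,fy=3.96,interpolation=2)]))"
```

```text
[ 0.805 -0.15   2.034 -0.715  1.057 -0.134] [435.607 350.166 182.586] t 27.75 lean 39.00802628447275 leanaz -19.01906803956553 y az 70.95385851331056 y roll 0.02192992360545402 pos az 38.79435171241269 r 558.9002916327538 grasp [439.177 348.935 177.924] gw -0.05165292368985034 0.0 [-0.448  1.695  0.281]
```

View pics/s6.png

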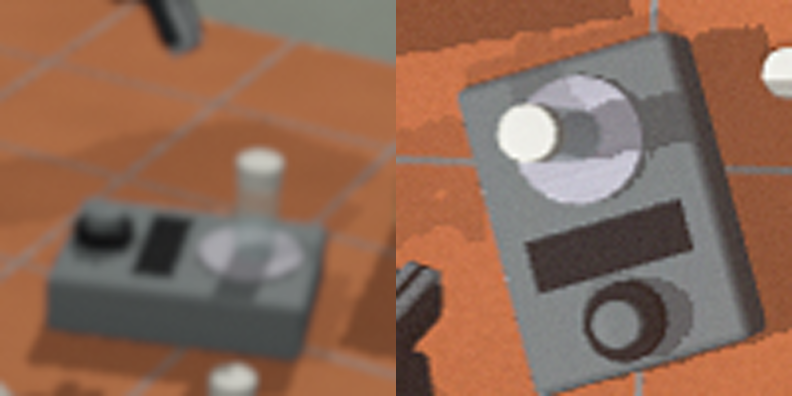

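The vial stands upright on the plate, with its cap at about (173,203) in the top view, and the button is visible at (195,252). I'll check the vial's offset numerically.

```bash
python3 - <<'E'
from h import *
print(plane("top",(172.9,203.2),112), plane("scene",(300+(260+.5)/4.4-.5,100+(160+.5)/4.4-.5),112),'plate 512.5 324.7')
E
```

```text
[515.14855888 324.3820554  112.        ] [512.77471923 325.42212336 112.        ] plate 512.5 324.7
```

>>> apply_moves(plan=[[-0.5,-1.2,-1,0],[-0.7,-1.6,-2,0],[-0.7,-1.6,-2,0],[-0.6,-0.8,-2,0],[0,0,-0.8,0],[0,0,0,0],[0,0,0,0]])

```text
t: 28.55
ee_pos: [411.4, 299.2, 106.0]
ee_rot: [0.156, 0.929, -0.054, 0.33]
contact_force: [0.3, 0.1, 1.1]
gripper_width: 0.001
grip_force: 0.0
```

The vial is within about 3 mm of the plate's centre. Now I'll lower onto the button.

>>> apply_moves(plan=[[0,0,-0.6,0],[0,0,-0.5,0],[0,0,-0.2,0],[0,0,0,0],[0,0,0,0]])

```text
t: 29.05
ee_pos: [410.6, 298.3, 91.8]
ee_rot: [0.156, 0.93, -0.055, 0.329]
contact_force: [0.1, -0.2, 0.3]
gripper_width: 0.0
grip_force: 0.0
```

>>> apply_moves(plan=[[0,0,-0.2,0],[0,0,-0.1,0],[0,0,0,0],[0,0,0,0]])

```text
t: 29.45
ee_pos: [410.5, 298.3, 88.8]
ee_rot: [0.156, 0.93, -0.055, 0.329]
contact_force: [-0.2, 1.1, 0.5]
gripper_width: -0.002
grip_force: 0.0
```

>>> apply_moves(plan=[[0,0,-0.2,0],[0,0,-0.1,0],[0,0,0,0],[0,0,0,0]])

```text
t: 29.85
ee_pos: [410.8, 298.4, 86.1]
ee_rot: [0.156, 0.93, -0.055, 0.33]
contact_force: [-0.5, 0.3, 3.1]
gripper_width: -0.002
grip_force: 1.3
```

>>> apply_moves(plan=[[0,0,-0.2,0],[0,0,-0.2,0],[0,0,0,0]])

```text
t: 30.15
ee_pos: [410.8, 298.4, 82.3]
ee_rot: [0.156, 0.929, -0.055, 0.33]
contact_force: [-1.8, -0.2, 6.4]
gripper_width: 0.001
grip_force: 3.0
```

>>> apply_moves(plan=[[0,0,-0.15,0],[0,0,0,0],[0,0,0,0]])

```text
t: 30.45
ee_pos: [411.0, 298.5, 82.0]
ee_rot: [0.156, 0.929, -0.055, 0.33]
contact_force: [-9.6, -1.3, 14.5]
gripper_width: -0.002
grip_force: 7.3
```

It has bottomed out: 14.5 N with no further travel. I'll hold it for 2.2 s.

>>> apply_moves(plan=[[0,0,0,0],[0,0,0,0],[0,0,0,0],[0,0,0,0],[0,0,0,0],[0,0,0,0],[0,0,0,0],[0,0,0,0],[0,0,0,0],[0,0,0,0]])

```text
t: 31.45
ee_pos: [411.0, 298.5, 82.0]
ee_rot: [0.156, 0.929, -0.055, 0.33]
contact_force: [-9.4, -2.8, 15.1]
gripper_width: 0.004
grip_force: 7.2
```

>>> apply_moves(plan=[[0,0,0,0],[0,0,0,0],[0,0,0,0],[0,0,0,0],[0,0,0,0],[0,0,0,0],[0,0,0,0],[0,0,0,0],[0,0,0,0],[0,0,0,0]])

```text
t: 32.45
ee_pos: [411.0, 298.5, 82.0]
ee_rot: [0.156, 0.929, -0.055, 0.33]
contact_force: [-10.0, -2.3, 14.7]
gripper_width: 0.002
grip_force: 7.2
```

>>> apply_moves(plan=[[0,0,0,0],[0,0,0,0],[0,0,0.5,0],[0,0,1,0],[0,0,2,0],[0,0,3,0],[-0.5,-0.5,3.5,0],[-0.5,-1,4,0]])

```text
t: 33.25
ee_pos: [399.6, 282.8, 220.0]
ee_rot: [0.155, 0.93, -0.056, 0.328]
contact_force: [0.4, 0.4, 0.3]
gripper_width: -0.002
grip_force: 0.0
```

```bash
python3 st.py; python3 - <<'E'
from h import *
im=viewer.capture("top");h=cv2.cvtColor(im,cv2.COLOR_RGB2HSV)
# cap top of the bottle at clear spot
c=proj("top",[499.8,-9.6,142]);print('exp',c)
x,y=c.astype(int);g=im[y-14:y+15,x-14:x+15].mean(2).astype(int);print("\n".join(" ".join(f"{v:3d}" for v in r) for r in g[::2]))
m=((h[...,1]<50)&(h[...,2]>190)).astype(np.uint8)
N,l,s,ce=cv2.connectedComponentsWithStats(m)
for i in range(1,N):
    if s[i,4]>40 and abs(ce[i]-[172.9,203.2]).max()<12: print('vial',ce[i],s[i])
E
```

```text
[ 0.754 -0.409  2.173 -0.665  1.12  -0.266] [399.585 282.782 219.968] t 33.25 lean 38.87419547785669 leanaz -19.108058304563585 y az 71.006513416364 y roll -0.09236241773227313 pos az 35.28661533531361 r 489.52374062520704 grasp [403.143 281.549 215.297] gw -0.15663309396195538 0.0 [0.422 0.429 0.297]
exp [349.69127706 216.85790549]
119 121 115 118 123 137 146 180 164 164 180 186 186 196 193 192 190 177 160 140 113  95  93  94  96  96  95  94 100
121 121 110 190 188 184 200 204 197 196 194 189 184 181 183 190 187 185 185 179 181 176 160 120  86  94 101  97  94
124 171 155 193 213 213 208 205 205 198 195 190 188 183 180 173 185 188 184 178 176 176 173 173 157 144  89  95  95
180 195 218 221 216 214 210 208 206 203 201 192 140 167 181 165 173 127 110 145 152 151 155 157 157 158 156 109  95
207 225 219 221 218 219 217 216 211 168 192 231 240 237 239 239 237 238 238 237 226 148 150 157 156 156 159 166 107
223 225 224 224 223 224 222 196 168 240 238 239 237 237 237 237 237 236 235 236 237 239 235 116 158 163 160 159 163
241 235 227 226 227 228 202 180 242 240 238 237 238 237 237 236 237 2
[... 329 characters left out ...]
9 238 239 238 237 238 238 238 237 237 241 203 156 164 165 163 167
235 242 238 239 239 239 239 240 209 234 239 239 240 239 239 237 238 238 239 240 240 241 177 159 163 161 163 167 142
162 235 242 237 237 238 237 237 237 236 233 227 234 242 241 242 241 241 241 210 185 189 187 191 190 186 188 142  99
133 130 216 236 240 238 235 235 236 232 233 234 230 222 220 218 216 206 203 211 201 200 198 196 193 184 108  86 125
133 132 127 143 208 237 239 236 234 231 231 229 230 224 223 221 218 212 211 210 209 206 206 187 116 127 128 133 127
133 130 133 129 161 159 145 186 231 228 232 232 229 227 223 220 221 224 218 198 176 151 126 125 128 127 129 129 131
vial [180.58955224 209.72139303] [166 196  35  25 402]
```

The button was released, and the bottle's cap centre is at (350.3,216.7), within about 1 mm of where I left it. Next I'll go back to the bottle with the same grasp pose.

>>> apply_moves(plan=[[0.7,-1.6,0,-5],[1,-2.4,0,-7.5],[1,-2.4,0,-7.5],[1,-2.4,0,-7.5],[1,-2.4,0,-7.5],[1,-2.4,0,-7.5],[0.9,-2.2,0,-7.5],[0.8,-1.8,0,-7.5],[0,0,0,0]], gripper=8.5)

```text
t: 34.2
ee_pos: [475.7, 105.9, 219.8]
ee_rot: [0.585, 0.739, -0.207, 0.262]
contact_force: [-0.6, 0.6, 0.2]
gripper_width: 0.994
grip_force: 0.0
```

```bash
python3 st.py
```

```text
[ 0.392 -0.146  1.965 -0.674  1.478  0.28 ] [475.72  105.851 219.828] t 34.2 lean 39.00669780061902 leanaz -76.76733292503161 y az 13.242666817478394 y roll -0.008099567409006386 pos az 12.54431520453092 r 487.3538430111176 grasp [476.584 102.174 215.165] gw 84.91080003588498 0.0 [-0.633  0.646  0.162]
```

>>> apply_moves(plan=[[0,0,-3,-0.3],[0,0,-3.5,0],[0,0,-3.2,0],[0.1,-0.3,-2.5,0],[0.4,-2,-0.5,0],[0.6,-2.5,0,0],[0.5,-2.5,0,0],[0.4,-1.8,0,0],[0.2,-1,0,0],[0,0,0,0]])

```text
t: 35.2
ee_pos: [496.1, 6.0, 93.1]
ee_rot: [0.586, 0.738, -0.207, 0.262]
contact_force: [-0.1, 0.6, -0.1]
gripper_width: 0.997
grip_force: 0.0
```

```bash
python3 st.py
```

```text
[ 0.186 -0.024  2.088 -0.753  1.167  0.296] [496.107   5.995  93.111] t 35.2 lean 38.98637184854114 leanaz -76.80697515419395 y az 13.155462916843518 y roll 0.030402255121417775 pos az 0.6923360782656894 r 496.14307774916205 grasp [496.968   2.32   88.448] gw 85.11536463894083 0.0 [-0.142  0.562 -0.141]
```

>>> apply_moves(plan=[[0.2,-0.5,-0.1,0],[0,0,0,0],[0,0,0,0]])

```text
t: 35.5
ee_pos: [498.5, 1.8, 92.2]
ee_rot: [0.586, 0.739, -0.207, 0.262]
contact_force: [-0.5, 0.5, 0.8]
gripper_width: 0.999
grip_force: 0.0
```

>>> apply_moves(plan=[[0,0,0,0],[0,0,0,0],[0,0,0,0],[0,0,0,0],[0,0,0,0],[0,0,0,0],[0,0,0,0],[0,0,0,0]], gripper=5, squeeze=60)

```text
t: 36.3
ee_pos: [498.6, 1.4, 92.9]
ee_rot: [0.586, 0.738, -0.207, 0.262]
contact_force: [-3.3, 2.4, 4.9]
gripper_width: 0.677
grip_force: 63.5
```

>>> apply_moves(plan=[[0,0,0.5,0],[0,0,0.8,0],[0,0,0.9,0],[0,0,0,0]])

```text
t: 36.7
ee_pos: [499.4, 1.4, 115.7]
ee_rot: [0.586, 0.738, -0.206, 0.263]
contact_force: [0.3, 0.6, -4.8]
gripper_width: 0.672
grip_force: 65.1
```

```bash
python3 st.py
```

```text
[ 0.175 -0.061  2.079 -0.743  1.192  0.257] [499.405   1.41  115.742] t 36.7 lean 39.019616173106236 leanaz -76.5796813241149 y az 13.179156734470654 y roll 0.19542450103314274 pos az 0.16171077952446475 r 499.4073183328362 grasp [500.282  -2.265 111.081] gw 57.38510589375304 65.05338134273188 [ 0.285  0.608 -4.817]
```

>>> apply_moves(plan=[[0.7,-0.9,0,0],[1.4,-1.8,0,0],[2,-2.6,0,0],[2,-2.6,0,0],[2,-2.6,0,0],[1.5,-1.9,0,0],[1.1,-1.4,0,0],[0.6,-0.8,0,0],[0.1,-0.2,0,0],[0,0,0,0]])

```text
t: 37.7
ee_pos: [612.1, -146.5, 113.8]
ee_rot: [0.586, 0.739, -0.207, 0.261]
contact_force: [-0.2, 0.4, -5.8]
gripper_width: 0.671
grip_force: 65.2
```

>>> apply_moves(plan=[[0,0,-0.5,0],[0,0,-0.6,0],[0,0,-0.4,0],[0,0,-0.2,0],[0,0,0,0],[0,0,0,0]])

```text
t: 38.3
ee_pos: [612.6, -146.7, 97.3]
ee_rot: [0.586, 0.738, -0.207, 0.262]
contact_force: [-0.4, -0.4, -4.3]
gripper_width: 0.673
grip_force: 65.2
```

>>> apply_moves(plan=[[0.1,0,-0.2,0],[0,0,-0.1,0],[0,0,0,0],[0,0,0,0]])

```text
t: 38.7
ee_pos: [613.5, -146.8, 94.2]
ee_rot: [0.586, 0.738, -0.207, 0.262]
contact_force: [-0.5, -0.0, -5.0]
gripper_width: 0.672
grip_force: 65.2
```

>>> apply_moves(plan=[[0,0,-0.1,0],[0,0,0,0],[0,0,0,0]])

```text
t: 39.0
ee_pos: [613.5, -146.7, 93.2]
ee_rot: [0.586, 0.738, -0.207, 0.262]
contact_force: [-1.0, 0.2, -4.9]
gripper_width: 0.678
grip_force: 65.2
```

>>> apply_moves(plan=[[0,0,-0.1,0],[0,0,0,0],[0,0,0,0]])

```text
t: 39.3
ee_pos: [613.7, -146.9, 92.9]
ee_rot: [0.586, 0.738, -0.207, 0.262]
contact_force: [-0.8, 0.3, 0.1]
gripper_width: 0.679
grip_force: 65.5
```

Contact: the mat now carries the weight. Release and retreat.

>>> apply_moves(plan=[[0,0,0,0],[0,0,0,0],[0,0,0,0],[0,0,0,0],[0,0,0,0]], gripper=8.5)

```text
t: 39.8
ee_pos: [613.8, -146.8, 92.6]
ee_rot: [0.586, 0.738, -0.207, 0.262]
contact_force: [-0.5, 0.8, 0.6]
gripper_width: 0.999
grip_force: 0.0
```

>>> apply_moves(plan=[[-0.3,1.2,0.4,0],[-0.6,2.4,0.8,0],[-0.7,2.9,1.5,0],[-0.7,2.9,2,0],[-0.5,2.2,3,0],[0,0,4,0],[0,0,4,0],[0,0,0,0]])

```text
t: 40.6
ee_pos: [588.5, -29.5, 257.9]
ee_rot: [0.587, 0.737, -0.203, 0.267]
contact_force: [0.1, 0.4, 0.1]
gripper_width: 0.992
grip_force: 0.0
```

```bash
python3 st.py; python3 - <<'E'
from h import *
a=cv2.cvtColor(cv2.imread('pics/top0.png'),cv2.COLOR_BGR2GRAY); im=viewer.capture("top"); b=cv2.cvtColor(im,cv2.COLOR_RGB2GRAY)
def shift(n,c,r=9,s=14):
    x,y=c; t=a[y-r:y+r,x-r:x+r]; w=b[y-r-s:y+r+s,x-r-s:x+r+s]
    m=cv2.matchTemplate(w,t,cv2.TM_CCOEFF_NORMED); _,v,_,l=cv2.minMaxLoc(m); print(n,'score',round(v,2),'shift px',l[0]-s,l[1]-s)
shift('bottle cap',(434,156)); shift('jar',(444,241)); shift('dropper',(474,234)); shift('loose cap',(239,188)); shift('glasses',(180,111),22,8); shift('button',(196,252))
# plate / vial
x,y=173,203; h=cv2.cvtColor(im,cv2.COLOR_RGB2HSV); m=((h[...,2]>215)&(h[...,1]<25)).astype(np.uint8);k=np.zeros_like(m);k[y-14:y+14,x-14:x+12]=1
N,l,s,ce=cv2.connectedComponentsWithStats(m*k);i=1+np.argmax(s[1:,4]);print('vial',s[i],ce[i],plane("top",ce[i],112))
E
```

```text
[ 0.094 -0.053  1.813 -0.699  1.327  0.024] [588.505 -29.546 257.913] t 40.6 lean 39.20076044527107 leanaz -75.7711835737512 y az 13.265095881108717 y roll 0.7859262384585365 pos az -2.8741217649678195 r 589.2459039641658 grasp [589.437 -33.222 253.263] gw 84.67940026016568 0.0 [0.057 0.446 0.104]
bottle cap score 0.89 shift px 0 -1
jar score 0.86 shift px 0 5
dropper score 0.69 shift px 0 0
loose cap score 0.53 shift px -7 14
glasses score 0.89 shift px 0 0
button score 0.38 shift px 7 -10Traceback (most recent call last):
  File "<stdin>", line 9, in <module>
    return _wrapfunc(a, 'argmax', axis=axis, out=out, **kwds)
    return bound(*args, **kwds)
ValueError: attempt to get argmax of an empty sequence
```

The arm probably hides the reader from the top camera, so I'll move it away and check again with both cameras.

>>> apply_moves(plan=[[-2,0,3,0],[-3,0,3,0],[-3,0,3,0],[-3,0,3,0],[-3,0,3,0],[-2,0,2,0],[0,0,0,0]])

```text
t: 41.35
ee_pos: [424.6, -30.3, 422.3]
ee_rot: [0.586, 0.738, -0.205, 0.264]
contact_force: [0.6, -0.3, 0.1]
gripper_width: 0.994
grip_force: 0.0
```

```bash
python3 - <<'E'
from h import *
def shift(ca,A,B,n,c,r=9,s=12):
    x,y=c; t=A[y-r:y+r,x-r:x+r]; w=B[y-r-s:y+r+s,x-r-s:x+r+s]
    m=cv2.matchTemplate(w,t,cv2.TM_CCOEFF_NORMED); _,v,_,l=cv2.minMaxLoc(m); print(ca,n,'score',round(v,2),'shift',l[0]-s,l[1]-s)
S={n:viewer.capture(n) for n in("top","scene")}
for n,L in(("top",[('bottle',(434,156)),('jar',(444,241)),('jar rim',(425,225)),('dropper',(474,234)),('loosecap',(239,188)),('btn',(196,252))]),("scene",[('bottle',(300,270)),('jar',(229,258)),('dropper',(213,275)),('loosecap',(352,188)),('glasses',(424,177)),('btn',(323,153))])):
    A=cv2.imread(f'pics/{n}0.png');B=np.ascontiguousarray(S[n][:,:,::-1])
    for k,c in L: shift(n,A,B,k,c)
A=cv2.imread('pics/s6.png')[:,:396]; A=cv2.resize(A,(90,90),interpolation=cv2.INTER_AREA)
B=np.ascontiguousarray(S["scene"][:,:,::-1])[100:190,300:390]
t=A[30:62,48:70];m=cv2.matchTemplate(B,t,cv2.TM_CCOEFF_NORMED);print('vial since placing',cv2.minMaxLoc(m)[1::2],'expect (48,30)')
t=A[44:58,16:32];m=cv2.matchTemplate(B,t,cv2.TM_CCOEFF_NORMED);print('button vs released',cv2.minMaxLoc(m)[1::2],'expect (16,44)')
E
python3 st.py
```

```text
top bottle score 0.96 shift 0 -1
top jar score 0.99 shift 0 0
top jar rim score 1.0 shift 0 0
top dropper score 1.0 shift 0 0
top loosecap score 0.96 shift 0 0
top btn score 0.99 shift 0 0
scene bottle score 0.86 shift -1 2
scene jar score 0.99 shift 0 0
scene dropper score 1.0 shift 0 0
scene loosecap score 0.96 shift 0 0
scene glasses score 1.0 shift 0 0
scene btn score 0.99 shift 0 0
vial since placing (0.9113847017288208, (48, 30)) expect (48,30)
button vs released (0.9759771227836609, (16, 44)) expect (16,44)
[ 0.129 -0.53   1.929 -0.678  1.641 -0.186] [425.513 -30.393 418.007] t 41.45 lean 38.97366523350524 leanaz -76.7911296975549 y az 13.203599189605647 y roll 0.0042644530190645465 pos az -4.085476463519065 r 426.59717616619116 grasp [426.375 -34.067 413.342] gw 84.91646903957803 0.0 [ 0.149  1.067 -0.757]
```

```bash
python3 -c "
from bench import order
print(order.finish_job())"
```

```text
the job is handed in; nothing more can be done
None
```

I handed the job in at 41.5 s with no verdict returned; by the final camera checks the bottle is back on its mat (about 2 mm off), the vial stands on the plate (about 3 mm off centre), the button was held down for over 2 s and let go, and the other things did not move.

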